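# Load a logger probe into the dry-block checker and start it

### The arm

A 7-joint arm with a two-finger parallel gripper is mounted at the origin on a cart in front of the work surface, level with it; the furniture and walls round the work are solid. World frame = base frame: x ahead of the robot, y to its left, z up, the work surface at z = 0. Lengths are in m, angles in rad, forces in N, time in s.
With the tool pointing down it reaches from about 0.425 to 0.875 m from the base axis. Payload 4.7 kg.
Tool frame: the origin (TCP) lies midway between the tips of the shut fingers; the grasp point (between the pads) lies ctrl.grasp_offset behind it (ctrl.grasp_offset is the distance from the TCP to the grasp point, in m); z points along the fingers, y is the line along which they close (so a half turn about z gives the same grasp; the last joint's range is limited). The gripper opens to 87 mm and grips with 3 to 60 N. Pads are 19 mm wide; open, the fingers measure 117 mm over their backs; the gripper's body (75 mm by 190 mm) begins 51 mm behind the grasp point.
Start: joints at [1.208, 0.321, -0.07, 1.45, 0.023, 1.371, -0.057], TCP at [0.239, -0.604, 0.223] pointing down, gripper open.
Joint ranges: [-2.86, 2.86], [-0.3, 2.09], [-1.38, 1.24], [0.06, 2.45], [-1.56, 4.7], [0.09, 2.05], [-2.69, 2.69]. Speed limits (rad/s): [2.57, 2.57, 3.14, 3.14, 3.14, 3.14, 3.14].

### API

Orientations are given as a rotation vector (axis times angle).
In Python, from bench import ctrl gives the robot as it stands. The module is installed in compiled form; this text tells all that it offers.
- The arm moves only by the tool jog_arm, never from a script. Its argument "moves" is one flat list of numbers, 7 for each row, row after row: the shift along the tool's x, y, z in units of 30 cm (1.0 is 30 cm), then the turn, a rotation vector about the tool's x, y, z in units of 60 degrees (1.0 is 60 degrees), then the gripper's target within -1 to 1 (fully open at 1, half-way at 0, shut at -1). In form: [x, y, z, wx, wy, wz, fingers, x, y, z, wx, wy, wz, fingers, ...]. A call has exactly 8 rows; each row is the pose to reach, as a shift and turn from the pose commanded when the call began, along the tool's axes at that moment; what a row does not reach only later rows make up. A row lasts 1/8 s, in which the tool goes at most 62.5 mm and 10.7 degrees, less where a joint would pass 70% of its speed; a pose out of reach is approached as far as the arm can. A call with a number of a shift or a turn outside -1 to 1 is refused whole. A call with a gripper value outside its range is refused whole. The fingers move at their own pace and stop on an object; "newtons" is the grip in N (left out, the last holds). Time passes only in rows, so rows that repeat a pose let the fingers close, or fill a call up. It gives the time, the measured TCP pose, the force, the opening and the grip force at its end, in the units of the state.
- ctrl.get_state(): the state, without advancing time (a new reading comes with each control period).
- ctrl.get_image(name): name is "scene" or "side" or "wrist"; returns a dict with "pixels" (384x512x3 uint8, red, green, blue), "fx", "fy", "cx", "cy" (pixels), "xyz" and "rotation" of the camera in the world; the wrist camera has in their place "tool_from_camera" (4x4, takes a point from camera to tool coordinates, whose origin is the TCP and whose axes are the flange's). Camera axes: x right, y up, looking along -z (the intrinsics and any distortion apply to the point x, -y, -z); pixel columns grow to the right and rows downward; lengths in m; the calibration is good to about 2 mm. A picture is of the moment at which its call begins: read the wrist's pose just before it. There is no depth.
- ctrl.close_job(): hands the job in; it is judged then, once.
The state is a dict: "time": time; "joint_positions": joint angles; "qd": joint speeds; "joint_torque": joint torques, N m; "position": TCP position; "tool_rot": TCP orientation; "ft_force": force on the tool from outside, world axes, zero at the start; "torque": the same for the moment, N m; "grip_width": opening from 0.0 (shut) to 1.0 (fully open); "grip_force": force on a finger pad.
Only numpy, scipy, OpenCV 4.12 (cv2) and the standard library are available. Lean on these libraries where they do the work, as an engineer would, in place of code of your own. Each camera call takes 0.05 s, during which the arm holds its last target. There are 200 camera calls.

### The job

The blue temperature logger probe is due for its check. Slide the dust shutter of the small dry-block checker fully open, take the blue probe out of the tube rack and lower it gently, without forcing it, into the well until its collar sits flush on the block, then flip the red start lever fully over to the back. Leave the shutter open, the orange probe in its place in the rack and the two bottles standing where they are.

Things in the scene. Friction and masses are not known exactly. Their poses are not given: they have to be found in the camera images.
- dry_block: Dry-block checker: white box, 100 x 160 x 60 mm (x, y, z), fixed to the worktop, with a dark panel and display on its front face. Origin: centre of its underside; x points from its front to its back, y to its left, z up; its yaw varies. Top face at z = 60 mm. On top, from left to right: the shutter with its black tab, over the well (well centre at x 0, y +15 mm); the start lever (pivot at x 8, y -53, z 65 mm).
- well (a point): Centre of the well's mouth, level with the checker's flat top face; axes as the checker's. The well is a round vertical hole 13 mm wide and 48 mm deep in a 50 mm square aluminium block; the shutter lies over it at the start.
- shutter (a joint): Dust shutter, a steel plate 36 x 38 mm and 3 mm thick, sliding on the checker's top along the checker's +y (to its left). Value in m: 0 = shut, 0.042 = fully open (end stop); it starts between 0 and 0.008, covering the well. About 1 N moves it and it stays where it is left.
- shutter_tab (a point): Centre of the top of the shutter's upright black tab, 24 mm (checker's x) by 12 mm (checker's y) and 24 mm tall, standing on the shutter plate: its top is 27 mm above the checker's top face. Moves with the shutter.
- lever (a joint): Start lever, a 10 mm rod with a red ball knob of 26 mm diameter, swinging about the checker's y axis. Value in rad: 0 = leaning 0.5 rad forward (checker's -x, off), 1.0 = leaning 0.5 rad to the back (checker's +x, on). It starts between 0 and 0.12; about 1 to 2 N at the ball moves it and it stays where it is left.
- lever_tip (a point): Centre of the lever's red ball, 55 mm from the pivot; moves with the lever. The pivot stands 5 mm above the checker's top face, so the ball's centre is about 53 mm above that face when off or on and 60 mm at mid-swing; it travels 53 mm along the checker's x. A grey mount 50 mm wide (checker's y) and 70 mm long stands 8 mm above the top face round the pivot, with a steel hub 30 mm wide up to 18 mm.
- rack: Blue ten-place tube rack, 48 x 124 x 52 mm, fixed to the worktop; origin: centre of its underside, long side along its own y, its yaw varies. The probes hang by their collars in the two end holes of its front row (rack x -11 mm, y +44 and -44 mm, which is which varies); the perforated plate's top is at z = 50 mm, the holes are 18 mm square.
- probe_blue: Loose wireless logger probe with a blue handle, 108 mm long, 70 g, round about its own z. Origin at the tip of its stem, z up along the probe. Steel stem 10 mm in diameter from 0 to 44 mm, its last 9 mm tapering to 5 mm at the tip; black collar 26 mm in diameter from 44 to 50 mm; blue handle 22 mm in diameter from 50 to 108 mm. It stands upright with its tip 6 mm above the worktop.
- probe_orange: The other probe, same shape and size but with an orange handle; it stays in the rack.
- alcohol_bottle: Brown bottle with a blue cap, 47 mm wide, 88 mm tall, standing behind the checker; bystander. Origin: centre of its underside.
- red_bottle: White dropper bottle with a red cap, 36 mm wide, 98 mm tall, standing behind the checker; bystander. Origin: centre of its underside.
- microscope_left: Fixed obstacle: microscope 325 mm tall to the robot's right of the checker, over world x 0.45 to 0.69 and y -0.29 to -0.11 m; lift over it when coming from the right. Origin: its underside. Another fixed obstacle, a 0.45 m tall analyser, stands behind the rack (front face at world x 0.59, y above 0.12 m).

How it is judged:
By the outcome, as a careful person would: the job done as asked, in the order asked, and still so for the second after the job is handed in, with the robot touching nothing.
It also fails if it takes over 53 s, if anything falls off the work surface, if the arm or the gripper's body presses on something with over 40 N, if the wrist force passes 120 N, or if a joint passes its speed limit or range.

## Working session

There is one attempt and no reset: what is moved stays moved. The work goes in short steps, Python scripts to look and compute and a tool call to move; the robot and the scene stay as the last step left them, time stands still between calls to the robot, and variables do not carry over. Pictures are saved under pics/ and viewed, at most 10 in all, crops included, and the job is handed in when it is done.

Besides the shell and the picture viewer there is one more tool, called after "Call:" by a JSON object that holds its "name" and its "arguments", one argument or row to a line. jog_arm: Moves the arm, as the interface text tells. Its arguments: {"type":"object","properties":{"moves":{"type":"array"},"newtons":{"type":"number"}},"required":["moves"]}

```bash
mkdir -p pics; cat > h.py <<'E'
import numpy as np, cv2, pickle
from scipy.spatial.transform import Rotation as R
from bench import ctrl
def snap(name,fn):
    s=ctrl.get_state(); im=ctrl.get_image(name); im['s']=s
    pickle.dump(im,open(f'pics/{fn}.pkl','wb'))
    cv2.imwrite(f'pics/{fn}.png',im['pixels'][:,:,::-1]); return im
def cam(im):
    if 'tool_from_camera' in im:
        T=np.array(im['tool_from_camera']);s=im['s'];Rt=R.from_rotvec(s['tool_rot']).as_matrix()
        return np.array(s['position'])+Rt@T[:3,3], Rt@T[:3,:3]
    r=np.array(im['rotation']); r=r if r.shape==(3,3) else R.from_rotvec(r).as_matrix()
    return np.array(im['xyz']),r
def ray(im,u,v,z):
    p,r=cam(im); d=r@np.array([(u-im['cx'])/im['fx'],-(v-im['cy'])/im['fy'],-1]); return p+d*(z-p[2])/d[2]
def proj(im,P):
    p,r=cam(im); c=r.T@(np.array(P)-p); return im['cx']+im['fx']*c[0]/-c[2], im['cy']-im['fy']*c[1]/-c[2]
def tool(P,yaw=None):
    s=ctrl.get_state();Rt=R.from_rotvec(s['tool_rot']).as_matrix()
    return Rt.T@(np.array(P)-s['position'])/0.3
E
python3 - <<'E'
from h import *
for n in('scene','side'):
    im=snap(n,n+'0'); print({k:v for k,v in im.items() if k not in('pixels','s')})
s=ctrl.get_state();print(s,ctrl.grasp_offset);print(R.from_rotvec(s['tool_rot']).as_matrix().round(3))
a=cv2.imread('pics/scene0.png')
E
```

```text
{'fx': 371.3276949252516, 'fy': 371.3276949252516, 'cx': 257.6428745433972, 'cy': 187.32726161629398, 'xyz': array([ 0.18853756, -0.43048376,  0.68812119]), 'rotation': array([ 0.80467131, -0.23669425, -0.54791468])}
{'fx': 385.06924517292816, 'fy': 385.06924517292816, 'cx': 253.8968899064648, 'cy': 192.92018823327467, 'xyz': array([-0.17529543,  0.34043962,  0.86000587]), 'rotation': array([ 0.52688849, -0.73261921, -1.73793219])}
{'time': 0.1, 'joint_positions': array([ 1.20808787,  0.32173458, -0.07009583,  1.45158897,  0.0225852 ,
        1.37080634, -0.05691134]), 'qd': array([ 0.00066876, -0.00099739, -0.0017436 , -0.00482144, -0.00072116,
        0.0005791 , -0.00018483]), 'joint_torque': array([ 1.01475653e-04, -4.92572021e+01, -4.05946244e-01, -3.13399494e+01,
       -6.44566328e-02,  3.94958979e-02,  6.88272530e-05]), 'position': array([ 0.23894645, -0.60393245,  0.2215622 ]), 'tool_rot': array([-3.08431985e+00, -5.88113326e-01,  6.34187757e-04]), 'ft_force': array([ 0.06057387, -0.09609153,  0.09052873]), 'torque': array([-0.02961921,  0.02701402, -0.02275918]), 'grip_force': 0.0, 'grip_width': 0.998217280200615} 0.0187
[[ 0.93   0.368 -0.001]
 [ 0.368 -0.93   0.002]
 [-0.    -0.002 -1.   ]]
```

View pics/scene0.png

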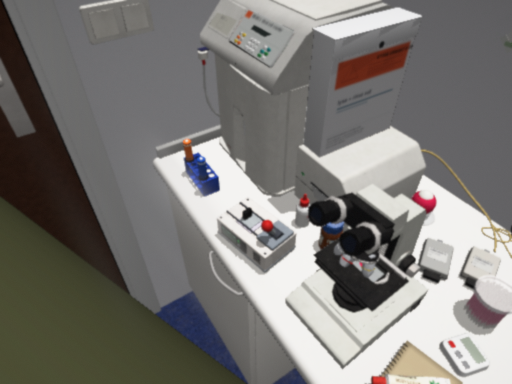

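View pics/side0.png

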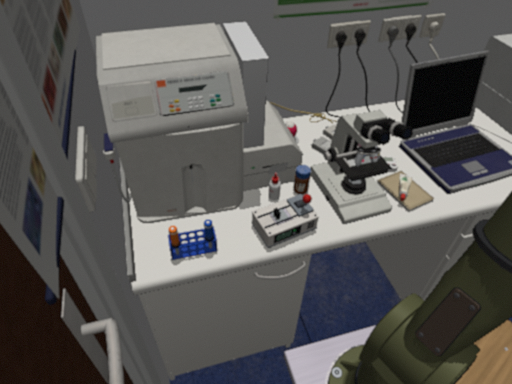

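The scene image shows the checker near (257,230) and the rack near (202,175). In the side image, orange is at about (174,237), blue at (208,230) and the checker at (285,220). I'll enlarge both.

```bash
python3 - <<'E'
from h import *
a=cv2.imread('pics/side0.png')[180:270,155:335]; b=cv2.imread('pics/scene0.png')[130:275,170:310]
a=cv2.resize(a,(720,360),interpolation=cv2.INTER_CUBIC)
cv2.imwrite('pics/sidec.png',a)
cv2.imwrite('pics/scenec.png',cv2.resize(b,(560,580),interpolation=cv2.INTER_CUBIC))
E
```

```text
(no output)
```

View pics/sidec.png

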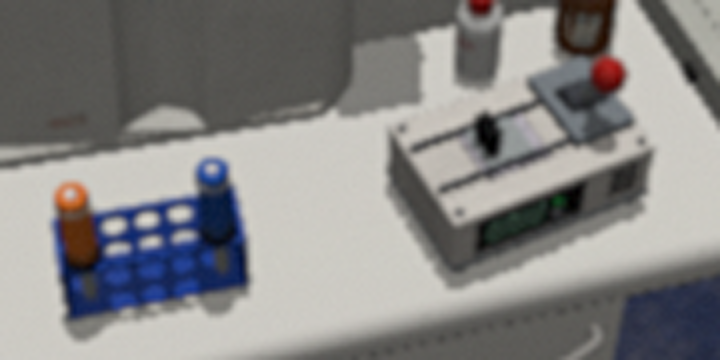

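View pics/scenec.png

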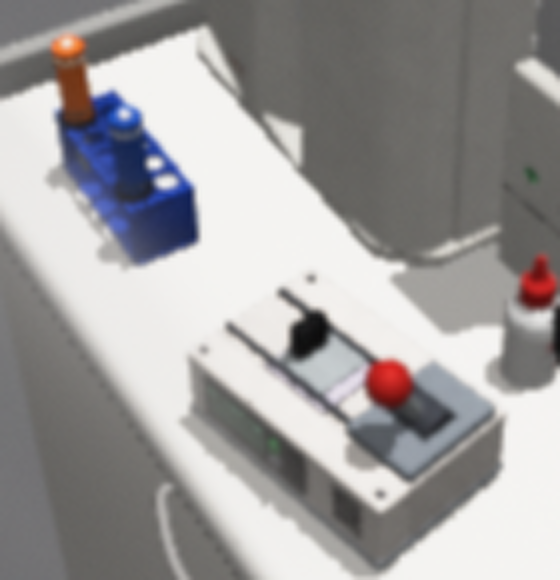

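Side crop: checker top corners are at (390,130), (447,222) and (655,150), blue probe top (212,165), orange top (72,190), tab (488,117), ball (608,74). Scene crop: corners (190,352), (312,270), (383,515) and (500,410), blue top (124,115), orange (68,45), tab (312,318), ball (388,384).

```bash
python3 - <<'E'
from h import *
S=pickle.load(open('pics/side0.pkl','rb'));C=pickle.load(open('pics/scene0.pkl','rb'))
def s(n,u,v,z):print('side',n,ray(S,155+u/4,180+v/4,z).round(4))
def c(n,u,v,z):print('scen',n,ray(C,170+u/4,130+v/4,z).round(4))
for n,a,b,z in[('BL',(390,130),(312,270),.06),('FL',(447,222),(190,352),.06),('FR',(655,150),(383,515),.06),('BR',(575,70),(500,410),.06),('blue',(212,165),(124,115),.11),('blueCollar',(214,240),(130,190),.053),('orange',(72,190),(68,45),.11),('tab',(488,115),(312,315),.087),('ball',(608,74),(388,384),.113)]:
    s(n,*a,z);c(n,*b,z)
E
```

```text
side BL [0.5152 0.1301 0.06  ]
scen BL [0.5218 0.1247 0.06  ]
side FL [0.4266 0.1163 0.06  ]
scen FL [0.4275 0.1061 0.06  ]
side FR [ 0.449 -0.042  0.06 ]
scen FR [ 0.4557 -0.0494  0.06  ]
side BR [ 0.5363 -0.016   0.06  ]
scen BR [ 0.5494 -0.0264  0.06  ]
side blue [0.4731 0.2614 0.11  ]
scen blue [0.4711 0.264  0.11  ]
side blueCollar [0.4581 0.2669 0.053 ]
scen blueCollar [0.4664 0.2595 0.053 ]
side orange [0.4759 0.3501 0.11  ]
scen orange [0.4742 0.3521 0.11  ]
side tab [0.4876 0.0689 0.087 ]
scen tab [0.4881 0.07   0.087 ]
side ball [ 0.4797 -0.0127  0.113 ]
scen ball [ 0.4815 -0.0149  0.113 ]
```

Call:
{"name": "jog_arm", "arguments": {
  "moves": [0,0,-0.2,0,0,0,-1,0,0,-0.4,0,0,0,-1,0,0,-0.6,0,0,0,-1,0.05,-0.06,-0.7,0,0,-0.1,-1,0.17,-0.2,-0.7,0,0,-0.25,-1,0.3,-0.36,-0.7,0,0,-0.4,-1,0.42,-0.5,-0.7,0,0,-0.55,-1,0.55,-0.65,-0.7,0,0,-0.65,-1]
}}

```text
time: 1.1
position: [0.321, -0.3606, 0.4321]
tool_rot: [-2.71, -1.589, 0.001]
ft_force: [-0.2, 0.3, 0.2]
grip_width: 0.169
grip_force: 0.0
```

```bash
python3 - <<'E'
from h import *
s=ctrl.get_state();print(s['position'],s['joint_positions'].round(2));print(R.from_rotvec(s['tool_rot']).as_matrix().round(3), tool([.46,.045,.42]))
E
```

```text
[ 0.32100395 -0.36055847  0.43213564] [ 1.06 -0.04 -0.26  1.45 -0.01  1.74  0.29]
[[ 0.488  0.873 -0.   ]
 [ 0.873 -0.488  0.   ]
 [-0.    -0.    -1.   ]] [ 1.4060394  -0.25545777  0.04032602]
```

Call:
{"name": "jog_arm", "arguments": {
  "moves": [0.12,0,0,0,0,-0.05,-1,0.26,-0.02,0,0,0,-0.15,-1,0.4,-0.05,0,0,0,-0.25,-1,0.54,-0.08,0,0,0,-0.35,-1,0.68,-0.11,0,0,0,-0.45,-1,0.8,-0.14,0,0,0,-0.55,-1,0.9,-0.17,0,0,0,-0.65,-1,1.0,-0.2,0,0,0,-0.65,-1]
}}

```text
time: 2.1
position: [0.4161, -0.0697, 0.4325]
tool_rot: [-2.023, -2.403, 0.0]
ft_force: [-0.0, 1.0, -0.1]
grip_width: -0.001
grip_force: 0.0
```

```bash
python3 - <<'E'
from h import *
s=ctrl.get_state();print(s['position'],s['joint_positions'].round(2));print(R.from_rotvec(s['tool_rot']).as_matrix().round(3), tool([.46,.045,.30]))
E
```

```text
[ 0.41610886 -0.06970999  0.43245629] [ 0.79 -0.19 -0.55  1.55 -0.1   1.75  0.39]
[[-0.17   0.985 -0.   ]
 [ 0.985  0.17  -0.   ]
 [-0.    -0.    -1.   ]] [0.35184969 0.20944235 0.44145841]
```

Call:
{"name": "jog_arm", "arguments": {
  "moves": [0.1,0.05,0.05,0,0,0,-1,0.2,0.1,0.15,0,0,0,-1,0.3,0.15,0.25,0,0,0,-1,0.35,0.2,0.4,0,0,0,-1,0.35,0.2,0.5,0,0,0,-1,0.35,0.2,0.55,0,0,0,-1,0.35,0.2,0.55,0,0,0,-1,0.35,0.2,0.55,0,0,0,-1]
}}

```text
time: 3.1
position: [0.4583, 0.0419, 0.2689]
tool_rot: [2.027, 2.398, 0.002]
ft_force: [-0.1, 0.7, -0.6]
grip_width: 0.001
grip_force: 0.0
```

```bash
python3 - <<'E'
from h import *
im=snap('wrist','w1');print(im['s']['position'],im['s']['joint_positions'].round(2));print(im['tool_from_camera'].round(3),im['fx'],[k for k in im])
cv2.imwrite('pics/w1b.png',cv2.resize(cv2.imread('pics/w1.png'),(768,576),interpolation=cv2.INTER_CUBIC))
E
```

```text
[0.45831297 0.04188032 0.26885916] [ 0.69 -0.11 -0.77  1.8  -0.08  1.42  0.1 ]
[[ 0.     0.96   0.279  0.077]
 [ 1.     0.    -0.001  0.001]
 [-0.001  0.279 -0.96  -0.162]
 [ 0.     0.     0.     1.   ]] 330.1198926883287 ['pixels', 'fx', 'fy', 'cx', 'cy', 'tool_from_camera', 's']
```

View pics/w1b.png

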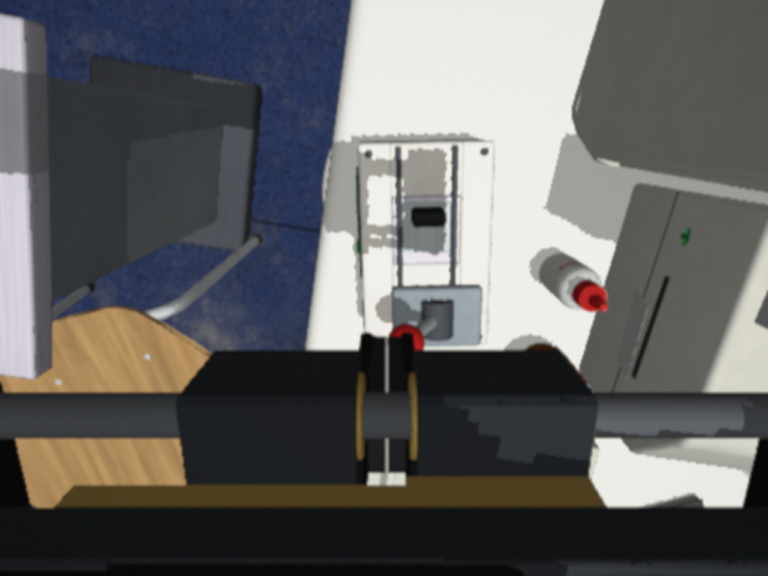

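Wrist view: checker top corners are at (360,142) and (494,141), the tab top is centred at (428,216), the ball is at (406,338), and the shutter covers the well.

```bash
python3 - <<'E'
from h import *
im=pickle.load(open('pics/w1.pkl','rb'))
P={n:ray(im,u/1.5,v/1.5,z) for n,u,v,z in[('FL',360,142,.06),('BL',494,141,.06),('Redge',488,340,.06),('Ledge',364,300,.06),('tab',428,213,.087),('ball',406,340,.113)]}
for n in P:print(n,P[n].round(4))
ex=(P['BL']-P['FL'])[:2];print('w',np.hypot(*ex),np.arctan2(ex[1],ex[0]))
e=(P['BL']-P['Redge'])[:2];print(np.arctan2(-e[0],e[1]));e=(P['FL']-P['Ledge'])[:2];print(np.arctan2(-e[0],e[1]))
y=.165;ex=np.array([np.cos(y),np.sin(y)]);ey=np.array([-ex[1],ex[0]])
c=((P['FL']+P['BL'])/2)[:2]-.08*ey;w=c+.015*ey;print('c',c,'well',w)
for n in('tab','ball'):d=P[n][:2]-c;print(n,d@ex,d@ey)
s=ctrl.get_state();print(R.from_rotvec(s['tool_rot']).as_matrix().round(3))
t=P['tab'][:2]-.032*ey
print('tool to behind tab',tool([*t,.075]))
E
```

```text
FL [0.4288 0.1123 0.06  ]
BL [0.524  0.1291 0.06  ]
Redge [ 0.5543 -0.0228  0.06  ]
Ledge [ 0.4501 -0.0058  0.06  ]
tab [0.4839 0.0736 0.087 ]
ball [ 0.4828 -0.0121  0.113 ]
w 0.0966882334283371 0.17455999844315923
0.1969039350033167
0.17893505776186783
c [0.48953869 0.04180216] well [0.48707491 0.05659844]
tab -0.00030434058553057607 0.03230277643540406
ball -0.015542922441930831 -0.052045537075054354
[[-0.166  0.986  0.002]
 [ 0.986  0.166 -0.   ]
 [-0.001  0.002 -1.   ]]
tool to behind tab [-0.01598579  0.10000849  0.64668935]
```

Call:
{"name": "jog_arm", "arguments": {
  "moves": [0,0.05,0.15,0,0,0,-1,-0.01,0.1,0.3,0,0,0,-1,-0.015,0.1,0.45,0,0,0,-1,-0.015,0.1,0.58,0,0,0,-1,-0.015,0.1,0.64,0,0,0,-1,-0.015,0.1,0.66,0,0,0,-1,0.01,0.1,0.66,0,0,0,-1,0.03,0.1,0.66,0,0,0,-1]
}}

```text
time: 4.15
position: [0.4867, 0.0562, 0.0709]
tool_rot: [2.026, 2.398, 0.002]
ft_force: [0.1, -0.1, -1.0]
grip_width: 0.002
grip_force: 0.6
```

Call:
{"name": "jog_arm", "arguments": {
  "moves": [0.02,0,0,0,0,0,-1,0.04,0,0,0,0,0,-1,0.06,0,0,0,0,0,-1,0.08,0,0,0,0,0,-1,0.1,0,0,0,0,0,-1,0.115,0,0,0,0,0,-1,0.125,0,0,0,0,0,-1,0.13,0,0,0,0,0,-1]
}}

```text
time: 5.15
position: [0.4795, 0.0908, 0.0694]
tool_rot: [2.027, 2.396, -0.006]
ft_force: [1.5, -10.0, 2.5]
grip_width: 0.004
grip_force: 5.0
```

```bash
python3 - <<'E'
from h import *
im=snap('wrist','w2');print(im['s']['position'],im['s']['ft_force'].round(2),im['s']['joint_positions'].round(2))
cv2.imwrite('pics/w2b.png',cv2.resize(cv2.imread('pics/w2.png'),(768,576),interpolation=cv2.INTER_CUBIC))
y=.175;ex=np.array([np.cos(y),np.sin(y)]);ey=np.array([-ex[1],ex[0]])
d=im['s']['position'][:2]-np.array([.4885,.0415]);print(d@ex,d@ey)
E
```

```text
[0.47950758 0.09075343 0.06944864] [ 1.51 -9.95  2.51] [ 0.54  0.2  -0.85  2.    0.18  1.02 -0.22]
-0.00027965240615096765 0.05006681423555821
```

Call:
{"name": "jog_arm", "arguments": {
  "moves": [0.003,0,0,0,0,0,-1,0.005,0,0,0,0,0,-1,0.007,0,0,0,0,0,-1,0.007,0,0,0,0,0,-1,-0.03,0,-0.02,0,0,0,-1,-0.06,0,-0.2,0,0,0,-1,-0.1,0,-0.4,0,0,0,-1,-0.1,0,-0.4,0,0,0,-1]
}}

```text
time: 6.2
position: [0.4874, 0.0649, 0.1942]
tool_rot: [2.025, 2.393, 0.009]
ft_force: [0.1, -0.7, -1.4]
grip_width: 0.002
grip_force: 0.0
```

```bash
python3 - <<'E'
from h import *
im=snap('wrist','w3');print(im['s']['position'],im['s']['ft_force'].round(2))
cv2.imwrite('pics/w3b.png',cv2.resize(cv2.imread('pics/w3.png'),(768,576),interpolation=cv2.INTER_CUBIC))
E
```

```text
[0.48735518 0.06491619 0.19421124] [ 0.12 -0.66 -1.44]
```

View pics/w3b.png

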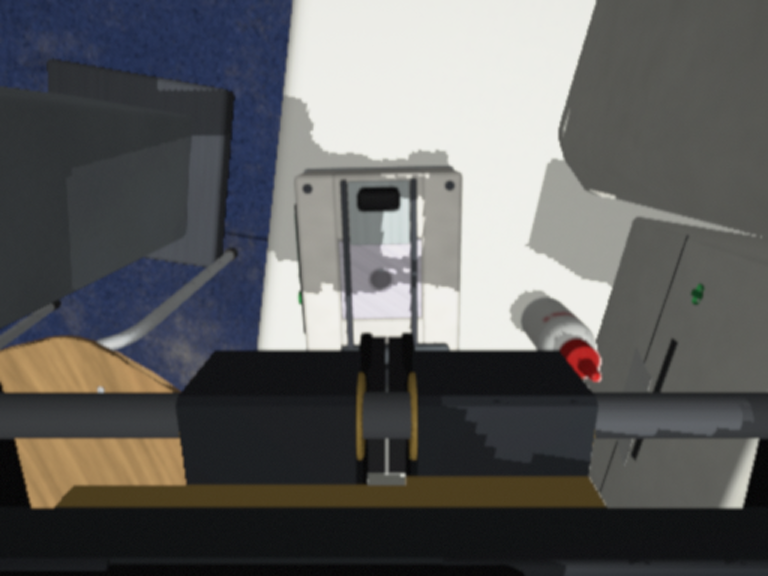

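The well is visible at (380,280), the shutter's near edge is at row 243, the tab top is at (378,193), and the checker's back-left corner is at (460,173).

```bash
python3 - <<'E'
from h import *
im=pickle.load(open('pics/w3.pkl','rb'))
y=.175;ex=np.array([np.cos(y),np.sin(y)]);ey=np.array([-ex[1],ex[0]]);c=np.array([.4885,.0415])
for n,u,v,z in[('well',380,279,.06),('edge',378,243,.063),('farend',378,180,.063),('tab',378,193,.087),('FL',297,173,.06),('BL',461,173,.06),('blocknear',380,319,.06),('slotL',343,182,.06),('slotL2',349,345,.06),('slotR',413,182,.06),('slotR2',415,345,.06)]:
    p=ray(im,u/1.5,v/1.5,z);d=p[:2]-c;print(n,p.round(4),(d@ex).round(4),(d@ey).round(4))
s=im['s'];M=R.from_rotvec(s['tool_rot']).as_matrix();print(M.round(3),s['joint_positions'].round(2))
print('to above blue',tool([.472,.2625,.20]))
E
```

```text
well [0.4869 0.0575 0.06  ] 0.0012 0.016
edge [0.482  0.0804 0.063 ] 0.0003 0.0395
farend [0.4759 0.1173 0.063 ] 0.0008 0.0768
tab [0.4769 0.1125 0.087 ] 0.0009 0.0719
FL [0.4286 0.1132 0.06  ] -0.0465 0.0811
BL [0.5234 0.1291 0.06  ] 0.0496 0.0801
blocknear [0.4912 0.0313 0.06  ] 0.0009 -0.0105
slotL [0.4558 0.1125 0.06  ] -0.0198 0.0756
slotL2 [0.4743 0.0103 0.06  ] -0.0194 -0.0282
slotR [0.4965 0.1193 0.06  ] 0.0214 0.0752
slotR2 [0.5165 0.0172 0.06  ] 0.0234 -0.0288
[[-0.165  0.986  0.009]
 [ 0.986  0.165 -0.   ]
 [-0.002  0.009 -1.   ]] [ 0.66  0.03 -0.85  1.85  0.03  1.26 -0.03]
to above blue [ 0.6565908   0.06507321 -0.02828022]
```

Call:
{"name": "jog_arm", "arguments": {
  "moves": [0.1,0,-0.02,0,0,0,1,0.2,0,-0.03,0,0,0,1,0.3,0.02,-0.03,0,0,0,1,0.4,0.05,-0.03,0,0,0,1,0.45,0.065,-0.03,0,0,0,1,0.45,0.065,-0.03,0,0,0,1,0.45,0.065,-0.03,0,0,0,1,0.45,0.065,-0.03,0,0,0,1]
}}

```text
time: 7.25
position: [0.4808, 0.1999, 0.1981]
tool_rot: [2.03, 2.398, -0.002]
ft_force: [-0.2, -0.2, -0.1]
grip_width: 0.832
grip_force: 0.0
```

```bash
python3 - <<'E'
from h import *
im=snap('wrist','w4');print(im['s']['position'],im['s']['ft_force'].round(2))
cv2.imwrite('pics/w4b.png',cv2.resize(cv2.imread('pics/w4.png'),(768,576),interpolation=cv2.INTER_CUBIC))
E
```

```text
[0.48078281 0.19991405 0.19811719] [-0.24 -0.2  -0.08]
```

View pics/w4b.png

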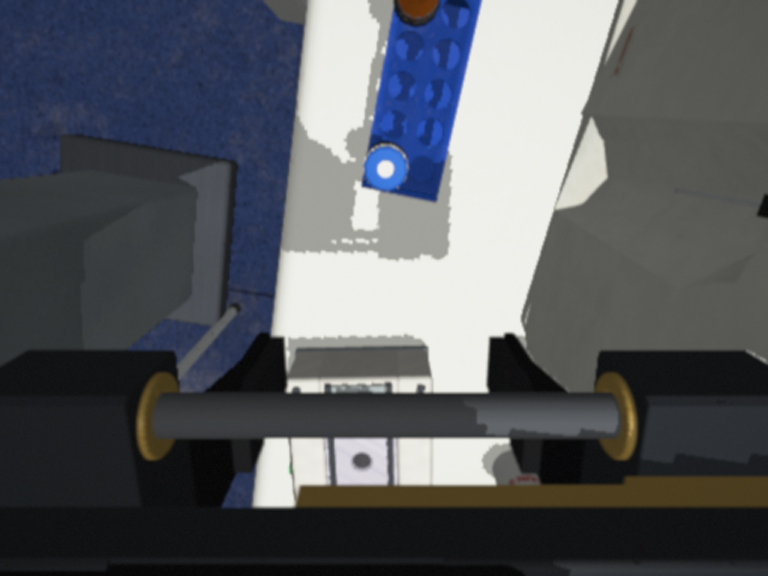

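The blue handle top is at (386,168), directly ahead of the gripper.

```bash
python3 - <<'E'
from h import *
im=pickle.load(open('pics/w4.pkl','rb'))
p=ray(im,386/1.5,168/1.5,.114);print(p, tool([*p[:2],.072]))
E
```

```text
[0.47119209 0.26236353 0.114     ] [0.21051386 0.00278052 0.42069358]
```

Call:
{"name": "jog_arm", "arguments": {
  "moves": [0.1,0,0,0,0,0,1,0.18,0,0,0,0,0,1,0.21,0,0.02,0,0,0,1,0.21,0.003,0.15,0,0,0,1,0.21,0.003,0.3,0,0,0,1,0.21,0.003,0.4,0,0,0,1,0.21,0.003,0.42,0,0,0,1,0.21,0.003,0.42,0,0,0,0],
  "newtons": 15
}}

```text
time: 8.3
position: [0.4717, 0.263, 0.0729]
tool_rot: [2.029, 2.399, 0.0]
ft_force: [-0.3, -0.6, -0.2]
grip_width: 0.949
grip_force: 0.0
```

Call:
{"name": "jog_arm", "arguments": {
  "moves": [0,0,0,0,0,0,-1,0,0,0,0,0,0,-1,0,0,0,0,0,0,-1,0,0,0,0,0,0,-1,0,0,0,0,0,0,-1,0,0,0,0,0,0,-1,0,0,0,0,0,0,-1,0,0,0,0,0,0,-1]
}}

```text
time: 9.3
position: [0.4711, 0.2633, 0.0724]
tool_rot: [-2.028, -2.399, 0.0]
ft_force: [-0.7, -0.4, -0.1]
grip_width: 0.249
grip_force: 15.0
```

```bash
python3 - <<'E'
from h import *
s=ctrl.get_state();print(s['position'],s['ft_force'],R.from_rotvec(s['tool_rot']).as_matrix().round(3))
E
```

```text
[0.47109073 0.26331687 0.07244909] [-0.66089595 -0.39142304 -0.08021976] [[-0.167  0.986 -0.   ]
 [ 0.986  0.167 -0.   ]
 [-0.    -0.    -1.   ]]
```

Call:
{"name": "jog_arm", "arguments": {
  "moves": [0,0,-0.1,0,0,0,-1,0,0,-0.25,0,0,0,-1,0,0,-0.4,0,0,0,-1,-0.1,0,-0.42,0,0,0,-1,-0.25,-0.02,-0.42,0,0,0,-1,-0.4,-0.04,-0.42,0,0,0,-1,-0.55,-0.06,-0.42,0,0,0,-1,-0.65,-0.062,-0.42,0,0,0,-1]
}}

```text
time: 10.3
position: [0.4852, 0.0652, 0.1985]
tool_rot: [2.03, 2.396, -0.002]
ft_force: [-0.5, 0.5, -0.4]
grip_width: 0.249
grip_force: 15.0
```

Call:
{"name": "jog_arm", "arguments": {
  "moves": [-0.02,0,0,0,0,0,-1,-0.034,0,0,0,0,0,-1,-0.034,0,0.05,0,0,0,-1,-0.034,0,0.1,0,0,0,-1,-0.034,0,0.12,0,0,0,-1,-0.034,0,0.12,0,0,0,-1,-0.034,0,0.12,0,0,0,-1,-0.034,0,0.12,0,0,0,-1]
}}

```text
time: 11.3
position: [0.4875, 0.0579, 0.163]
tool_rot: [2.028, 2.399, 0.001]
ft_force: [-0.1, 0.1, -1.4]
grip_width: 0.251
grip_force: 15.0
```

```bash
python3 - <<'E'
from h import *
a=snap('scene','s5');b=snap('side','d5');s=a['s'];print(s['position'],s['ft_force'].round(2),s['grip_width'],s['tool_rot'],R.from_rotvec(s['tool_rot']).as_matrix().round(3))
print(tool([.487,.0582,s['position'][2]]))
A=cv2.resize(a['pixels'][180:280,200:300,::-1],(400,400),interpolation=cv2.INTER_CUBIC);B=cv2.resize(b['pixels'][170:270,240:340,::-1],(400,400),interpolation=cv2.INTER_CUBIC)
for im,T,o in((a,A,(200,180)),(b,B,(240,170))):
    print([((np.array(proj(im,q))-o)*4).round(1) for q in ((.487,.0573,.06),(.487,.0573,.09),(.487,.0573,.115))])
cv2.imwrite('pics/m5.png',np.hstack([A,B]))
E
```

```text
[0.48745423 0.05792531 0.16296835] [-0.13  0.15 -1.38] 0.2507691458322542 [2.02755521e+00 2.39872622e+00 6.73929806e-04] [[-0.167  0.986  0.001]
 [ 0.986  0.167 -0.   ]
 [-0.     0.001 -1.   ]]
[ 0.00139683 -0.00099561 -0.00031206]
[array([203.2, 162.3]), array([202.3, 125.8]), array([201.6,  94. ])]
[array([161.7, 178.7]), array([164.6, 149.3]), array([167.1, 124. ])]
```

View pics/m5.png

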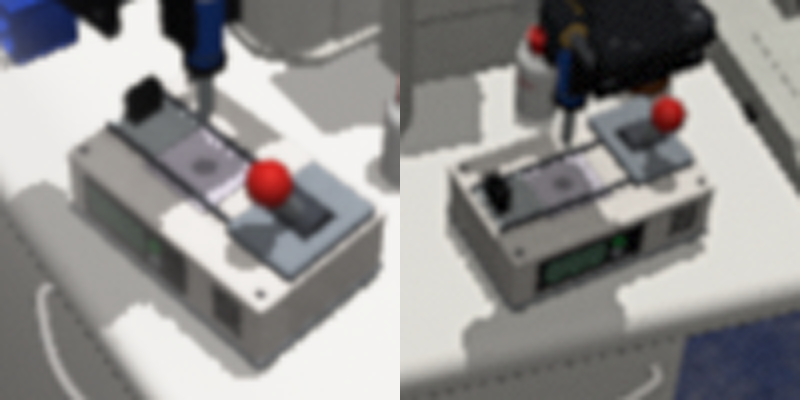

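The tip hangs over the well in both views: left tip (206,118) above well (207,166), right tip (567,143) above well (565,184). Both match the predicted offsets, so I'll lower gently.

Call:
{"name": "jog_arm", "arguments": {
  "moves": [0.001,-0.001,0.03,0,0,0,-1,0.001,-0.001,0.06,0,0,0,-1,0.001,-0.001,0.09,0,0,0,-1,0.001,-0.001,0.11,0,0,0,-1,0.001,-0.001,0.13,0,0,0,-1,0.001,-0.001,0.14,0,0,0,-1,0.001,-0.001,0.15,0,0,0,-1,0.001,-0.001,0.15,0,0,0,-1]
}}

```text
time: 12.4
position: [0.4867, 0.0581, 0.1174]
tool_rot: [-2.028, -2.399, 0.0]
ft_force: [0.3, 0.0, -0.5]
grip_width: 0.244
grip_force: 15.0
```

Call:
{"name": "jog_arm", "arguments": {
  "moves": [0,0,0.015,0,0,0,-1,0,0,0.03,0,0,0,-1,0,0,0.045,0,0,0,-1,0,0,0.06,0,0,0,-1,0,0,0.075,0,0,0,-1,0,0,0.09,0,0,0,-1,0,0,0.1,0,0,0,-1,0,0,0.1,0,0,0,-1]
}}

```text
time: 13.4
position: [0.4866, 0.0581, 0.0873]
tool_rot: [-2.028, -2.399, 0.0]
ft_force: [-0.7, 0.1, -0.2]
grip_width: 0.247
grip_force: 15.0
```

Call:
{"name": "jog_arm", "arguments": {
  "moves": [0,0,0.002,0,0,0,-1,0,0,0.004,0,0,0,-1,0,0,0.006,0,0,0,-1,0,0,0.008,0,0,0,-1,0,0,0.01,0,0,0,-1,0,0,0.012,0,0,0,-1,0,0,0.014,0,0,0,-1,0,0,0.014,0,0,0,-1]
}}

```text
time: 14.4
position: [0.4867, 0.0581, 0.0833]
tool_rot: [-2.028, -2.399, 0.0]
ft_force: [0.2, -0.5, -0.0]
grip_width: 0.248
grip_force: 15.0
```

Call:
{"name": "jog_arm", "arguments": {
  "moves": [0,0,0.001,0,0,0,-1,0,0,0.002,0,0,0,-1,0,0,0.003,0,0,0,-1,0,0,0.003,0,0,0,-1,0,0,0.003,0,0,0,-1,0,0,0.003,0,0,0,-1,0,0,0.003,0,0,0,-1,0,0,0.003,0,0,0,-1]
}}

```text
time: 15.4
position: [0.4868, 0.0581, 0.0827]
tool_rot: [2.028, 2.399, -0.0]
ft_force: [-1.5, -0.2, 5.9]
grip_width: 0.245
grip_force: 15.0
```

Contact at the expected height (6 N). Releasing and lifting.

Call:
{"name": "jog_arm", "arguments": {
  "moves": [0,0,0,0,0,0,-0.2,0,0,0,0,0,0,0.2,0,0,0,0,0,0,0.2,0,0,0,0,0,0,0.2,0,0,-0.05,0,0,0,0.2,0,0,-0.15,0,0,0,0.2,0,0,-0.27,0,0,0,0.2,0,0,-0.35,0,0,0,0.2]
}}

```text
time: 16.4
position: [0.4876, 0.0585, 0.1902]
tool_rot: [2.026, 2.398, 0.002]
ft_force: [0.2, -0.1, 0.6]
grip_width: 0.599
grip_force: 0.0
```

```bash
python3 - <<'E'
from h import *
a=snap('scene','s6');b=snap('side','d6');s=a['s'];print(s['position'],s['ft_force'].round(2),R.from_rotvec(s['tool_rot']).as_matrix().round(3))
A=cv2.resize(a['pixels'][180:280,200:300,::-1],(400,400),interpolation=cv2.INTER_CUBIC);B=cv2.resize(b['pixels'][170:270,240:340,::-1],(400,400),interpolation=cv2.INTER_CUBIC)
cv2.imwrite('pics/m6.png',np.hstack([A,B]))
y=.175;ex=np.array([np.cos(y),np.sin(y)]);ey=np.array([-ex[1],ex[0]]);c=np.array([.4885,.0415])
for x,z in((-.065,.16),(-.065,.102),(.008,.102)): print(tool([*(c+x*ex-.053*ey),z]).round(3))
E
```

```text
[0.48756091 0.05853245 0.19016938] [ 0.2  -0.11  0.57] [[-0.167  0.986  0.003]
 [ 0.986  0.167 -0.   ]
 [-0.001  0.003 -1.   ]]
[-0.234 -0.227  0.103]
[-0.234 -0.228  0.296]
[-0.232  0.015  0.297]
```

View pics/m6.png

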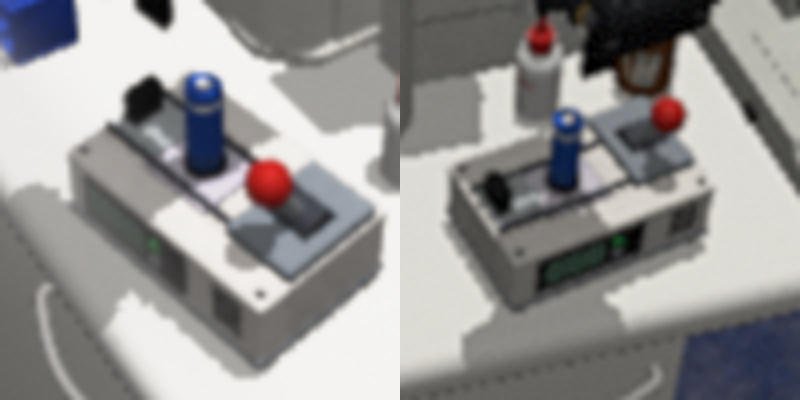

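The probe is seated with its collar on the block and upright (top at (203,80) left, (568,115) right), and the shutter is still open. Next is the lever.

Call:
{"name": "jog_arm", "arguments": {
  "moves": [-0.08,-0.05,0.02,0,0,0,-1,-0.16,-0.12,0.03,0,0,0,-1,-0.234,-0.18,0.03,0,0,0,-1,-0.234,-0.215,0.03,0,0,0,-1,-0.234,-0.215,0.05,0,0,0,-1,-0.234,-0.215,0.15,0,0,0,-1,-0.234,-0.215,0.25,0,0,0,-1,-0.234,-0.215,0.295,0,0,0,-1]
}}

```text
time: 17.5
position: [0.4342, -0.0203, 0.0973]
tool_rot: [-2.024, -2.4, 0.0]
ft_force: [-0.9, 0.1, 0.1]
grip_width: 0.004
grip_force: 0.0
```

Call:
{"name": "jog_arm", "arguments": {
  "moves": [0,0.03,0,0,0,0,-1,0,0.06,0,0,0,0,-1,0,0.09,0,0,0,0,-1,0,0.12,0,0,0,0,-1,0,0.15,0,0,0,0,-1,0,0.17,0,0,0,0,-1,0,0.19,0,0,0,0,-1,0,0.2,0,0,0,0,-1]
}}

```text
time: 18.5
position: [0.4945, -0.0116, 0.0989]
tool_rot: [2.028, 2.399, 0.001]
ft_force: [-1.3, 0.9, 1.4]
grip_width: 0.004
grip_force: 0.7
```

```bash
python3 - <<'E'
from h import *
s=ctrl.get_state();y=.175;ex=np.array([np.cos(y),np.sin(y)]);ey=np.array([-ex[1],ex[0]])
d=s['position'][:2]-np.array([.4885,.0415]);print(d@ex,d@ey,s['position'],s['ft_force'])
E
```

```text
-0.0033515053063004796 -0.05337751104591423 [ 0.49449314 -0.01164578  0.09891176] [-1.25534522  0.91002585  1.41207813]
```

Lever is moving at about 1.3 N; I expect the stop at local x of about 6 mm, so push on slowly.

Call:
{"name": "jog_arm", "arguments": {
  "moves": [0,0.008,0,0,0,0,-1,0,0.014,0,0,0,0,-1,0,0.02,0,0,0,0,-1,0,0.025,0,0,0,0,-1,0,0.03,0,0,0,0,-1,0,0.033,0,0,0,0,-1,0,0.036,0,0,0,0,-1,0,0.036,0,0,0,0,-1]
}}

```text
time: 19.5
position: [0.5046, -0.0101, 0.0988]
tool_rot: [-2.028, -2.399, 0.0]
ft_force: [-1.6, 0.1, -0.8]
grip_width: 0.008
grip_force: 0.4
```

Call:
{"name": "jog_arm", "arguments": {
  "moves": [0,0.005,0,0,0,0,-1,0,0.01,0,0,0,0,-1,0,0.015,0,0,0,0,-1,0,0.018,0,0,0,0,-1,0,0.021,0,0,0,0,-1,0,0.024,0,0,0,0,-1,0,0.024,0,0,0,0,-1,0,0.024,0,0,0,0,-1]
}}

```text
time: 20.5
position: [0.5117, -0.0089, 0.0989]
tool_rot: [2.028, 2.399, -0.0]
ft_force: [-1.6, -0.3, -1.7]
grip_width: 0.004
grip_force: 0.7
```

Call:
{"name": "jog_arm", "arguments": {
  "moves": [0,0.005,0,0,0,0,-1,0,0.01,0,0,0,0,-1,0,0.015,0,0,0,0,-1,0,0.018,0,0,0,0,-1,0,0.021,0,0,0,0,-1,0,0.021,0,0,0,0,-1,0,0.021,0,0,0,0,-1,0,0.021,0,0,0,0,-1]
}}

```text
time: 21.5
position: [0.5122, -0.0089, 0.0985]
tool_rot: [-2.023, -2.393, 0.017]
ft_force: [-18.3, -3.4, 13.3]
grip_width: 0.001
grip_force: 9.7
```

End stop reached. Backing off and lifting.

Call:
{"name": "jog_arm", "arguments": {
  "moves": [0,-0.02,0,0,0,0,-1,0,-0.06,0,0,0,0,-1,0,-0.1,-0.05,0,0,0,-1,0,-0.1,-0.2,0,0,0,-1,0,-0.1,-0.35,0,0,0,-1,0,-0.1,-0.5,0,0,0,-1,0,-0.1,-0.6,0,0,0,-1,0,-0.1,-0.6,0,0,0,-1]
}}

```text
time: 22.5
position: [0.4902, -0.0125, 0.2816]
tool_rot: [2.024, 2.395, 0.005]
ft_force: [0.7, -0.4, -1.2]
grip_width: 0.003
grip_force: 0.0
```

```bash
python3 - <<'E'
from h import *
a=snap('scene','s7');b=snap('side','d7');print(a['s']['ft_force'].round(2),a['s']['position'])
A=cv2.resize(a['pixels'][130:280,170:320,::-1],(400,400),interpolation=cv2.INTER_CUBIC);B=cv2.resize(b['pixels'][150:270,220:340,::-1],(400,400),interpolation=cv2.INTER_CUBIC)
cv2.imwrite('pics/m7.png',np.hstack([A,B]))
y=.175;ex=np.array([np.cos(y),np.sin(y)]);ey=np.array([-ex[1],ex[0]]);q=np.array([.4885,.0415])+.0344*ex-.053*ey
print((np.array(proj(a,[*q,.113]))-(170,130))*400/150,(np.array(proj(b,[*q,.113]))-(220,150))*400/120)
E
```

```text
[ 0.74 -0.45 -1.17] [ 0.49019918 -0.01250139  0.28164958]
[303.32103284 221.90122024] [258.18000138 120.63665887]
```

View pics/m7.png

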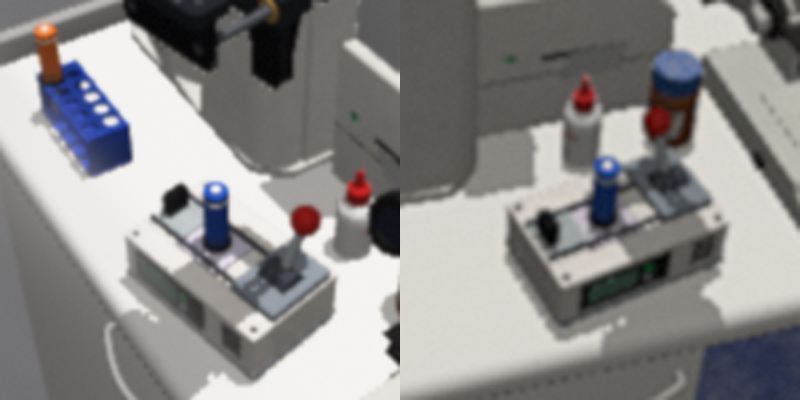

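The ball is at (305,220) left and (657,122) right. A fully-back lever predicts (303,222) and (658,121). The probe is seated, the shutter is open, and the orange probe and both bottles are undisturbed.

```bash
python3 -c "from bench import ctrl; print(ctrl.close_job())"
```

```text
the job is handed in; nothing more can be done
None
```

I handed the job in after about 23 s of the 53 s allowed: shutter fully open, blue probe seated with its collar on the block, start lever fully back, and the orange probe and both bottles left where they were.

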